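Screw the spout head onto the detergent dispenser

ROBOT

A 7-joint arm with a two-finger parallel gripper is mounted at the origin on the work surface. World frame = base frame: x ahead of the robot, y to its left, z up, the work surface at z = 0. Lengths are in m, angles in rad, forces in N, time in s.
With the tool pointing down it reaches from about 0.4 to 0.85 m from the base axis. Payload 4.5 kg.
Tool frame: the origin (TCP) lies midway between the tips of the shut fingers; the grasp point (between the pads) lies 19 mm behind it; z points along the fingers, y is the line along which they close (so a half turn about z gives the same grasp; the last joint's range is limited). The gripper opens to 85 mm and grips with 20 to 120 N. Pads are 22 mm wide; open, the fingers measure 114 mm over their backs; the gripper's body (76 mm by 85 mm) begins 54 mm behind the grasp point. The pads swing forward as they close: fully open they stand 13 mm farther back than shut.
Start: joints at [1.206, 0.689, -0.195, 1.565, 0.157, 0.902, -0.215], TCP at [0.243, -0.576, 0.199] pointing down, gripper open.
Joint ranges: [-3.01, 3.01], [-0.46, 2.08], [-1.47, 1.51], [0.13, 2.56], [-1, 4.14], [0.04, 2.09], [-2.66, 2.66]. Speed limits (rad/s): [2.57, 2.57, 3.14, 3.14, 3.14, 3.14, 3.14].

INTERFACE

Orientations are given as a rotation vector (axis times angle).
In Python, from rig import get_state, grab_frame, job_done gives the robot as it stands.
- The arm moves only by the tool jog_arm, never from a script. Its argument "commands" is a list of rows, each a list of 2 entries, a list of its own where there are three numbers: the shift along the world's x, y, z in mm, then the turn, a rotation vector about the world's x, y, z in rad. A call has 1 to 10 rows; each row shifts and turns the commanded pose from where the row before left it; what a row does not reach is not made up. A row lasts 1/8 s, in which the tool goes at most 62.5 mm and 10.7 degrees, less where a joint would pass 70% of its speed; a pose out of reach is approached as far as the arm can. A call is refused whole if a number of a shift passes 62.5 or a number of a turn 0.188, either way. A call with a gripper value outside its range is refused whole. "fingers" is the opening, from 0 (shut) to 1 (fully open), set as the call begins (left out, the last holds). The fingers move at their own pace and stop on an object; "newtons" is the grip in N (left out, the last holds). Time passes only in rows, so rows that do not move let the fingers close. It gives the time, the measured TCP pose, the force, the opening and the grip force at its end, in the units of the state.
- get_state(): the state, without advancing time (a new reading comes with each control period).
- grab_frame(name): name is "scene" or "top" or "wrist"; returns a dict with "color" (384x512x3 uint8, blue, green, red), "mtx" (3x3 intrinsics, pixels), "origin" and "orientation" of the camera in the world; the wrist camera has in their place "mount" (4x4, takes a point from camera to tool coordinates, whose origin is the TCP and whose axes are the flange's). Camera axes: x right, y up, looking along -z (the intrinsics and any distortion apply to the point x, -y, -z); pixel columns grow to the right and rows downward; lengths in m; the calibration is good to about 2 mm. A picture is of the moment at which its call begins: read the wrist's pose just before it. There is no depth.
- job_done(): hands the job in; it is judged then, once.
The state is a dict: "clock": time; "joint_positions": joint angles; "joint_vel": joint speeds; "tau": joint torques, N m; "ee_pos": TCP position; "orientation": TCP orientation; "ft_force": force on the tool from outside, world axes, zero at the start; "wrist_torque": the same for the moment, N m; "grip_width": finger opening in m; "grip_force": force on a finger pad.
Only numpy, scipy, OpenCV 4.12 (cv2) and the standard library are available. Lean on these libraries where they do the work, as an engineer would, in place of code of your own. Each camera call takes 0.05 s, during which the arm holds its last target. There are 200 camera calls.

TASK

Fit the loose blue spout head to the white detergent dispenser: take it off its stand, let its plug down into the neck, feel for the slots with light pressure, then push it down gently and screw it clockwise until the spout points straight over the middle of the measuring cup. Nothing stops it there, so stop by its direction; let go of it screwed in and facing that way, never force it, and leave the cup, bottles, jar and carton where they stand.

Things in the scene. Friction and masses are not known exactly. Their poses are not given: they have to be found in the camera images.
- head: Loose blue spout head, 0.08 to 0.17 kg. Origin: centre of its plug's underside; z up, spout along -x. Grey plug 24 mm across, z 0 to 22 mm, foot chamfered; blue flange 52 mm across, z 22 to 32 mm; upright grip bar above it. The spout, 14 mm thick, 36 mm up, runs to x = -75 mm. At the start it hangs by its flange in the stand, origin 14 mm above the counter.
- grip (a point): Middle of the head's upright grip bar, 50 mm above the head's origin. The bar is 44 mm long (head's x), 14 mm wide (y) and spans z 32 to 68 mm: pinch it across y from above.
- pins (a point): Point on the head's axis, 6 mm above its origin, level with two round grey pins, 5 mm thick, that stick out of the plug along the head's +x and -x to 17.7 mm from the axis.
- outlet (a point): Mouth of the spout, at (-75, 0, 22) mm in the head's frame.
- dispenser: Fixed white detergent tank. Origin: on the counter below the neck's axis; z up. Tank x -35 to 115 mm, y -70 to 70 mm, 120 mm tall. A grey tray with the measuring cup reaches to x = -120 mm. The head faces the cup when its axes are parallel to the dispenser's. More than 50 N between head and dispenser, by pressing or by twisting against a slot's side, damages it.
- neck (a point): Centre of the neck's mouth, 150 mm above the dispenser's origin. The white neck is 52 mm across outside, 38 mm inside, and holds the blue thread ramps.
- ramps (a point): Neck axis at the flat tops (z 147 mm) of two blue ramps round a 27 mm opening. Two facing slots, 28 degrees wide, part them; the pins fit with about 4 degrees to spare each way when the head is 60 degrees anticlockwise (from above) of facing the cup, give or take up to 26: it varies, feel or see it. Half a turn off fits too, but ends backwards. Pins on the ramps: head's origin at 143.5 mm.
- seal_top (a point): Top of the sprung rubber seal, z 137 mm: the head's origin when the pins are just in the slots. Yields about 0.33 mm per N, at most 6 mm. Pushed down 3 to 4 mm (10 to 12 N) and turned clockwise, the pins pass under the ramps, which draw it down 1.6 mm per rad; friction holds it where it is left, no stop near the right angle. Facing the cup its origin is at 133 to 136 mm.
- aim (a point): Point over the middle of the measuring cup, at (-75, 0, 160) mm in the dispenser's frame: the outlet must end straight above or below it.
- stand: Fixed white block 84 x 84 x 36 mm with an upright through hole 42 mm across in which the head hangs, its flange on the block's top. Origin under its centre.
- cup: Loose yellow measuring cup, 56 mm across, 75 mm tall, standing on the dispenser's tray below the aim point; origin under its centre. Stays where it is.
- softener: loose blue bottle of fabric softener, white cap, 68 mm across, 170 mm tall; origin under its centre. Stays where it is.
- bleach: loose white bottle, red cap, 76 mm across, 190 mm tall; origin under its centre. Stays where it is.
- tablets: loose orange jar with white lid, 72 mm across, 70 mm tall; origin under its centre. Stays where it is.
- sheets: loose cardboard carton 80 x 130 x 50 mm; origin under its centre. Stays where it is.
There are look-alikes about, which are no part of the job. What is shaped like the head but pink is not meant. Several things have the shape of the cup; the one meant has the colours described above.

How it is judged:
On the way:
1. the head's pins are down in the slots of the neck, the spout still well to the side of the cup (z of head in the frame of dispenser below 0.1395 m and horizontal distance between head and dispenser below 0.005 m and angle between head's own z axis and vertical below 0.1 rad and horizontal distance between outlet and aim above 0.025 m), for 0.1 s.
At the end, for the whole second after the job is handed in: The head is screwed into the neck (its origin below 137.5 mm above the counter and within 4 mm of the neck's axis, upright within 4 degrees), its spout's mouth within 9 mm (7 degrees) of the point over the middle of the cup, at rest and let go; the cup upright within 20 mm of its place (z of head in the frame of dispenser between 0.129 and 0.1375 m and horizontal distance between head and dispenser below 0.004 m and horizontal distance between outlet and aim below 0.009 m and angle between head's own z axis and vertical below 0.07 rad and linear speed of head below 0.01 m/s and horizontal distance between cup and aim below 0.02 m and angle between cup's own z axis and vertical below 0.1 rad); the robot touches nothing.
It fails at once if the head is forced against the dispenser with more than 50 N (contact force between head and dispenser above 50 N).
It fails at once if the cup is knocked (distance of cup from where it was at the start of the episode above 0.025 m).
It fails at once if a bystander is moved more than 30 mm (distance of any of softener, bleach, tablets, sheets from where it was at the start of the episode above 0.03 m).
It also fails if it takes over 72 s, if anything falls off the work surface, if the arm or the gripper's body presses on something with over 40 N, if the wrist force passes 120 N, or if a joint passes its speed limit or range.

## Working session

There is one attempt and no reset: what is moved stays moved. The work goes in short steps, Python scripts to look and compute and a tool call to move; the robot and the scene stay as the last step left them, time stands still between calls to the robot, and variables do not carry over. Pictures are saved under pics/ and viewed, at most 10 in all, crops included, and the job is handed in when it is done.

Besides the shell and the picture viewer there is one more tool, called after "Emit:" in YAML: its name, and indented under it one key for each argument. jog_arm: Moves the arm, as the interface text tells. Its arguments: {"type":"object","properties":{"commands":{"type":"array","items":{"type":"array"}},"fingers":{"type":"number"},"newtons":{"type":"number"}},"required":["commands"]}

```bash
mkdir -p pics; cat > h.py <<'E'
import numpy as np, cv2
from scipy.spatial.transform import Rotation as R
from rig import get_state, grab_frame, job_done
def cam(f,st=None):
    o=f.get("orientation")
    if "mount" in f:
        T=np.eye(4);T[:3,:3]=R.from_rotvec(st["orientation"]).as_matrix();T[:3,3]=st["ee_pos"]
        M=T@np.array(f["mount"]);return M[:3,3],M[:3,:3]
    o=np.array(o); Rm=o if o.shape==(3,3) else R.from_rotvec(o).as_matrix()
    return np.array(f["origin"]),Rm
def ray(f,px,st=None):
    c,Rm=cam(f,st);px=np.atleast_2d(px).astype(float)
    d=np.c_[px,np.ones(len(px))]@np.linalg.inv(np.array(f["mtx"])).T
    return c,(d*[1,-1,-1])@Rm.T
def onz(f,px,z,st=None):
    c,d=ray(f,px,st);return c+d*((z-c[2])/d[:,2])[:,None]
def proj(f,P,st=None):
    c,Rm=cam(f,st);q=(np.atleast_2d(P)-c)@Rm*[1,-1,-1];q=q@np.array(f["mtx"]).T
    return q[:,:2]/q[:,2:]
def tri(*rays):
    A=0;b=0
    for c,d in rays:
        d=d/np.linalg.norm(d);M=np.eye(3)-np.outer(d,d);A=A+M;b=b+M@c
    return np.linalg.solve(A,b)
E
python3 - <<'E'
from h import *
import pickle
s=get_state();fs={}
for n in("scene","top","wrist"):
    f=grab_frame(n);fs[n]=f;print(n,{k:np.round(v,3).tolist() for k,v in f.items() if k!="color"})
    cv2.imwrite(f"pics/{n}0.png",f["color"])
pickle.dump((s,fs),open("f0.pkl","wb"));print(s)
E
```

```text
scene {'mtx': [[361.549, 0.0, 253.696], [0.0, 361.549, 195.108], [0.0, 0.0, 1.0]], 'origin': [1.023, 0.504, 1.009], 'orientation': [0.295, 0.787, 2.28]}
top {'mtx': [[349.126, 0.0, 258.772], [0.0, 349.126, 194.884], [0.0, 0.0, 1.0]], 'origin': [0.469, 0.007, 1.335], 'orientation': [0.028, -0.074, -1.547]}
wrist {'mtx': [[291.398, 0.0, 259.108], [0.0, 291.398, 193.7], [0.0, 0.0, 1.0]], 'mount': [[0.001, 0.952, 0.305, 0.079], [1.0, -0.001, -0.0, 0.001], [0.0, 0.305, -0.952, -0.174], [0.0, 0.0, 0.0, 1.0]]}
{'clock': 0.0, 'joint_positions': array([ 1.20581417,  0.68996777, -0.19449682,  1.56634998,  0.15728761,
        0.9024948 , -0.21511384]), 'joint_vel': array([ 0.00014688,  0.00053732,  0.00043297, -0.0002436 , -0.00056584,
        0.00014638, -0.00010685]), 'tau': array([ 9.15306391e-04, -5.39603877e+01, -1.26637269e+00, -1.58539045e+01,
        9.09261871e-03,  9.50495945e-03,  1.83902660e-05]), 'ee_pos': array([ 0.24235371, -0.57533124,  0.19849219]), 'orientation': array([-3.07760594e+00, -6.21991495e-01,  7.76659875e-04]), 'ft_force': array([ 0.22343329, -0.42952126,  0.36477717]), 'wrist_torque': array([-0.01822663,  0.03016547,  0.03117239]), 'grip_force': 0.0, 'grip_width': 0.08552372533697884}
```

View pics/top0.png

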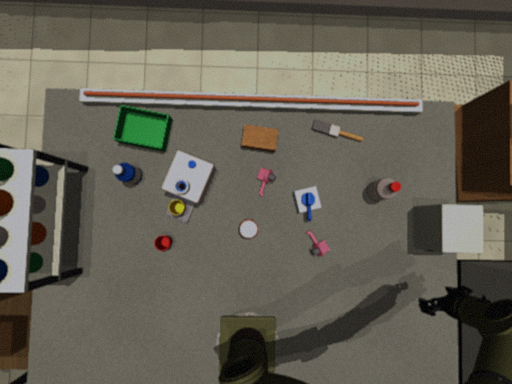

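View pics/scene0.png

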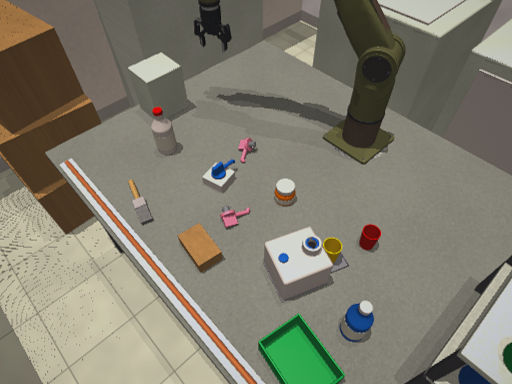

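The top view shows the stand and blue head at (308,201) with the spout pointing down-image. The tank is at (188,177), its neck at (182,186) and the yellow cup at (177,208). The scene view shows the head at (219,172), the neck at (312,243) and the cup at (333,248).

```bash
python3 - <<'E'
from h import *
import pickle
s,fs=pickle.load(open("f0.pkl","rb"))
rois={"top":{"head":(285,180,330,225),"neck":(165,172,200,205),"cup":(165,195,195,220),"stand":(285,180,330,225),"tank":(155,145,220,210)},
"scene":{"head":(195,150,240,195),"neck":(298,228,325,255),"cup":(320,235,346,262),"stand":(195,150,240,195)}}
out={}
for n in fs:
    if n=="wrist":continue
    hsv=cv2.cvtColor(fs[n]["color"],cv2.COLOR_BGR2HSV)
    for k,(a,b,c,d) in rois[n].items():
        h=hsv[b:d,a:c]
        lo,hi={"head":((95,110,40),(130,255,255)),"neck":((95,80,40),(130,255,255)),"cup":((20,120,60),(35,255,255)),"stand":((0,0,130),(180,60,255)),"tank":((0,0,130),(180,60,255))}[k]
        m=cv2.inRange(h,lo,hi)
        cs,_=cv2.findContours(m,cv2.RETR_EXTERNAL,cv2.CHAIN_APPROX_NONE)
        ct=max(cs,key=cv2.contourArea) if k!="stand" else np.vstack(cs)
        pts=ct[:,0]+[a,b]
        r=cv2.minAreaRect(pts.astype(np.float32));out[n,k]=r
        print(n,k,len(pts),np.round(r[0],1),np.round(r[1],1),round(r[2],1))
for k in("neck","cup","head","stand"):
    print(k,np.round(tri(*[(lambda q:(q[0],q[1][0]))(ray(fs[n],out[n,k][0])) for n in("top","scene")]),4))
f=fs["top"]
b=cv2.boxPoints(out["top","tank"]);P=onz(f,b,0.12);print("tank",np.round(P,3).tolist(),P.mean(0))
b=cv2.boxPoints(out["top","stand"]);P=onz(f,b,0.036);print("stand",np.round(P,3).tolist(),P.mean(0))
print("neck@150",onz(f,out["top","neck"][0],.15),"cup@75+tray",onz(f,out["top","cup"][0],.08))
for n,sc,(a,b_,c,d) in(("top",6,(150,140,220,225)),("top",8,(280,175,335,230))):
    pass
im=[cv2.resize(fs["top"]["color"][140:220,155:220],None,fx=6,fy=6,interpolation=2),cv2.resize(fs["top"]["color"][170:250,275:340],None,fx=6,fy=6,interpolation=2)]
cv2.imwrite("pics/crop.png",np.hstack(im))
E
```

```text
scene head 61 [222.5 167. ] [13.4 26.2] 45.0
scene neck 25 [315.4 241.6] [10.7  5.3] 76.0
scene cup 58 [333.5 247.4] [23.4 17.3] 57.3
scene stand 174 [217. 172.] [44. 44.] 90.0
top head 63 [308.  206.5] [27. 12.] 90.0
top neck 44 [180.8 185.8] [9.2 9.9] 45.0
top cup 45 [176.7 206.9] [15.7 15.7] 63.4
top stand 123 [307.6 199. ] [23.  22.6] 76.0
top tank 145 [186.9 175.8] [40.1 42.2] 21.8
neck [0.5679 0.2407 0.1541]
cup [0.4994 0.2668 0.0731]
head [ 0.5163 -0.2146  0.0517]
stand [ 0.544  -0.2131  0.0476]
tank [[0.564, 0.313, 0.12], [0.703, 0.265, 0.12], [0.654, 0.133, 0.12], [0.516, 0.183, 0.12]] [0.60915235 0.22358155 0.12      ]
stand [[0.574, -0.162, 0.036], [0.596, -0.244, 0.036], [0.513, -0.266, 0.036], [0.49, -0.184, 0.036]] [ 0.54328527 -0.2136889   0.036     ]
neck@150 [[0.57117621 0.23771308 0.15      ]] cup@75+tray [[0.50107883 0.26293995 0.08      ]]
```

View pics/crop.png

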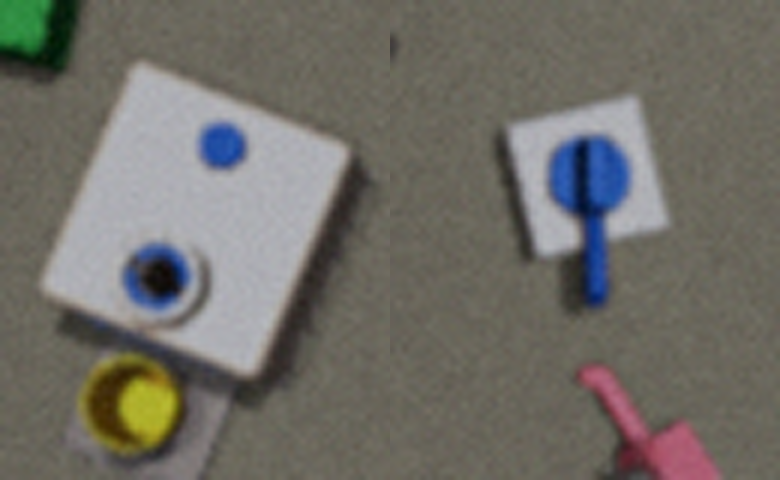

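Emit:
jog_arm:
  commands:
    - [[33,40,13],[0,0,-0.038]]
    - [[33,40,13],[0,0,-0.038]]
    - [[33,40,13],[0,0,-0.038]]
    - [[33,40,13],[0,0,-0.038]]
    - [[33,40,13],[0,0,-0.038]]
    - [[33,40,13],[0,0,-0.038]]
    - [[33,40,13],[0,0,-0.038]]
    - [[33,40,0],[0,0,-0.038]]
    - [[33,40,0],[0,0,-0.038]]
    - [[0,0,0],[0,0,0]]
  fingers: 1

```text
clock: 1.4
ee_pos: [0.5428, -0.2099, 0.2899]
orientation: [-3.136, -0.104, -0.002]
ft_force: [-1.0, -0.2, -0.1]
grip_width: 0.0856
grip_force: 0.0
```

```bash
python3 - <<'E'
from h import *
import pickle
s=get_state();f=grab_frame("wrist");pickle.dump((s,f),open("f1.pkl","wb"));cv2.imwrite("pics/w1.png",f["color"])
print(s["clock"],s["ee_pos"],s["orientation"],s["ft_force"])
E
```

```text
1.4 [ 0.54276352 -0.20988329  0.2898862 ] [-3.13632874e+00 -1.03855980e-01 -2.39788483e-03] [-0.96755828 -0.18616314 -0.14239069]
```

Emit:
jog_arm:
  commands:
    - [[3,45,0],[0,0,0]]
    - [[3,45,0],[0,0,0]]
    - [[3,45,0],[0,0,0]]
    - [[3,45,0],[0,0,0]]
    - [[3,45,0],[0,0,0]]
    - [[3,45,0],[0,0,0]]
    - [[3,45,0],[0,0,0]]
    - [[3,45,0],[0,0,0]]
    - [[3,45,0],[0,0,0]]
    - [[3,45,0],[0,0,0]]

```text
clock: 2.7
ee_pos: [0.5702, 0.2329, 0.2902]
orientation: [3.139, 0.085, -0.0]
ft_force: [0.4, 0.2, 0.6]
grip_width: 0.0858
grip_force: 0.0
```

Emit:
jog_arm:
  commands:
    - [[0,0,0],[0,0,0]]
    - [[0,0,0],[0,0,0]]

```text
clock: 2.95
ee_pos: [0.5701, 0.2315, 0.29]
orientation: [3.138, 0.085, -0.001]
ft_force: [0.6, -1.1, 0.9]
grip_width: 0.0854
grip_force: 0.0
```

```bash
python3 - <<'E'
from h import *
import pickle
s=get_state();f=grab_frame("wrist");pickle.dump((s,f),open("f2.pkl","wb"));cv2.imwrite("pics/w2.png",f["color"])
print(s["clock"],s["ee_pos"],s["orientation"],s["ft_force"])
g=pickle.load(open("f1.pkl","rb"))[1]
cv2.imwrite("pics/w12.png",cv2.resize(np.vstack([g["color"][60:384],f["color"][60:384]]),None,fx=.9,fy=.9))
E
```

```text
2.95 [0.57009358 0.23145122 0.28999674] [ 3.13805230e+00  8.53877447e-02 -5.71311730e-04] [ 0.61951881 -1.13092789  0.85314079]
```

View pics/w12.png

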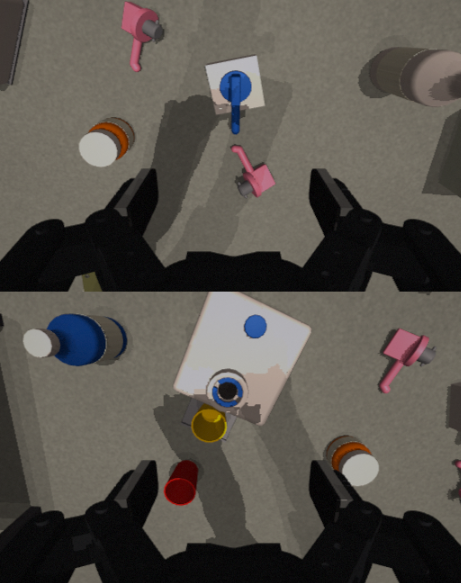

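The wrist views show the head at about (262,157) in w1, its spout pointing down the image. In w2 the neck is at about (252,168) and the cup at (232,208).

Emit:
jog_arm:
  commands:
    - [[-25,3,-25],[0,0,0]]
    - [[-25,3,-25],[0,0,0]]
    - [[-25,0,-25],[0,0,0]]
    - [[0,0,0],[0,0,0]]
    - [[0,0,0],[0,0,0]]

```text
clock: 3.62
ee_pos: [0.4969, 0.239, 0.2163]
orientation: [-3.14, -0.085, -0.004]
ft_force: [-0.0, -0.3, 0.3]
grip_width: 0.0855
grip_force: 0.0
```

```bash
python3 - <<'E'
from h import *
import pickle
s=get_state();f=grab_frame("wrist");pickle.dump((s,f),open("f3.pkl","wb"))
print(s["clock"],s["ee_pos"],s["orientation"])
p=proj(f,[[.57,.2385,.15]],s)[0];print(p)
g=pickle.load(open("f2.pkl","rb"))
q=proj(g[1],[[.57,.2385,.15]],g[0])[0];print(q)
def crop(im,p,r,k):
    a,b=np.maximum(np.round(p).astype(int)-r,0);return cv2.resize(im[b:b+2*r,a:a+2*r],(k,k),interpolation=2)
c=crop(f["color"],p,32,600)
g1=pickle.load(open("f1.pkl","rb"))
q1=proj(g1[1],[[.54,-.214,.05]],g1[0])[0];print(q1)
side=np.vstack([crop(g1[1]["color"],q1,45,200),crop(g[1]["color"],q,40,200),f["color"][::2,::2][:200,:200]])
cv2.imwrite("pics/c3.png",np.hstack([c,side]))
E
```

```text
3.625 [0.49685311 0.23903109 0.21634397] [-3.14017571 -0.08524172 -0.00442468]
[264.31770191 109.04921683]
[252.07200863 175.17581379]
[262.14047173 160.76670362]Traceback (most recent call last):
  File "<stdin>", line 14, in <module>
    return _nx.concatenate(arrs, 1, dtype=dtype, casting=casting)
           ~~~~~~~~~~~~~~~^^^^^^^^^^^^^^^^^^^^^^^^^^^^^^^^^^^^^^^
ValueError: all the input array dimensions except for the concatenation axis must match exactly, but along dimension 0, the array at index 0 has size 600 and the array at index 1 has size 592
```

```bash
python3 - <<'E'
from h import *
import pickle
s,f=pickle.load(open("f3.pkl","rb"));g=pickle.load(open("f2.pkl","rb"));g1=pickle.load(open("f1.pkl","rb"))
def crop(im,p,r,k):
    a,b=np.maximum(np.round(p).astype(int)-r,0);return cv2.resize(im[b:b+2*r,a:a+2*r],(k,k),interpolation=2)
c=crop(f["color"],(264,109),36,600);
side=np.vstack([crop(g1[1]["color"],(262,157),45,200),crop(g[1]["color"],(252,168),40,200),cv2.resize(f["color"],(200,200))])
cv2.imwrite("pics/c3.png",np.hstack([c,side]))
E
```

```text
(no output)
```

View pics/c3.png

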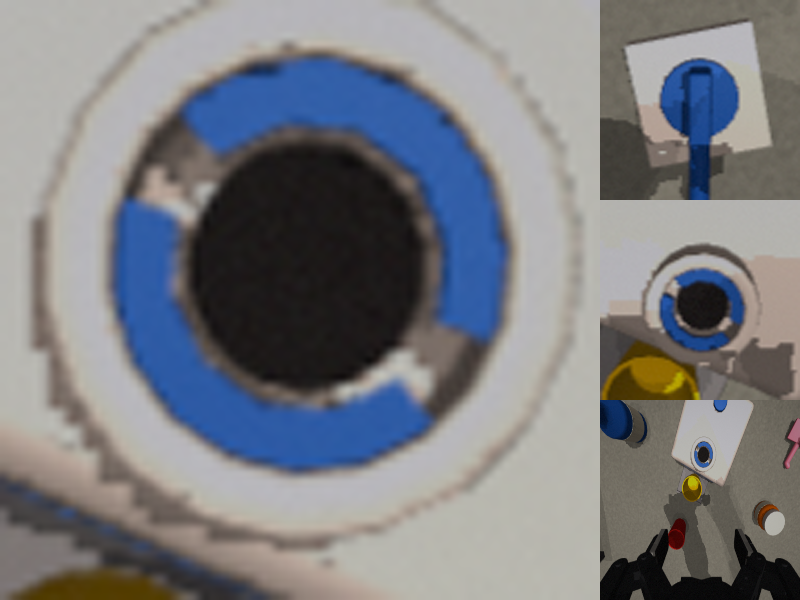

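The slots are clear: gaps in the blue ring at crop (160,160) and (460,370). Next I measure the angles and centres by code.

```bash
python3 - <<'E'
from h import *
import pickle
s0,fs=pickle.load(open("f0.pkl","rb"));F=[pickle.load(open(f"f{i}.pkl","rb")) for i in(1,2,3)]
def blue(f,box,lo=(100,120,40)):
    a,b,c,d=box;m=cv2.inRange(cv2.cvtColor(f["color"],cv2.COLOR_BGR2HSV)[b:d,a:c],lo,(125,255,255))
    y,x=np.nonzero(m);return np.c_[x+a,y+b].astype(float)
# neck ring
cent=[];
for (s,f),box in((F[1],(228,145,276,190)),(F[2],(236,82,298,142))):
    p=blue(f,box);h=cv2.convexHull(p.astype(np.float32));e=cv2.fitEllipse(h);cent.append(ray(f,e[0],s));print("ell",e,len(p))
r=[(c,d[0]) for c,d in cent];print("ring centre tri",tri(*r))
s,f=F[2];p=blue(f,(236,82,298,142));P=onz(f,p,.147,s)[:,:2]
h=cv2.convexHull(P.astype(np.float32));(cx,cy),rad=cv2.minEnclosingCircle(h)
C=onz(f,cv2.fitEllipse(cv2.convexHull(p.astype(np.float32)))[0],.147,s)[0,:2];print("C",C,(cx,cy),rad)
v=P-C;q=np.linalg.norm(v,axis=1);an=np.degrees(np.arctan2(v[:,1],v[:,0]))[(q>.014)&(q<.0195)]
hist=np.histogram(an,bins=90,range=(-180,180));lowb=hist[0]<0.4*np.median(hist[0]);print("gap bins",hist[1][:-1][lowb]+2)
a=np.sort(an);gp=np.diff(np.r_[a,a[0]+360]);i=np.argsort(gp)[-2:];print([(a[k],gp[k],a[k]+gp[k]/2) for k in i])
# cup
cc=[]
for s,f in F[1:]:
    m=cv2.inRange(cv2.cvtColor(f["color"],cv2.COLOR_BGR2HSV),(20,120,60),(35,255,255))
    ct=max(cv2.findContours(m,0,1)[0],key=cv2.contourArea);e=cv2.minEnclosingCircle(ct);print("cup",e,onz(f,e[0],.08,s))
# tank yaw from f3 / f2
s,f=F[1];m=cv2.inRange(cv2.cvtColor(f["color"],cv2.COLOR_BGR2HSV),(0,0,140),(180,70,255))
# head
s,f=F[0];p=blue(f,(230,125,295,220));print("head px",p.min(0),p.max(0))
for z in(.046,):
    P=onz(f,p,z,s)[:,:2]
    v=P-P.mean(0);w,V=np.linalg.eigh(v.T@v);d=V[:,1];print("yaw",np.degrees(np.arctan(d[1]/d[0])),P.min(0),P.max(0))
# flange: widest columns
t=fs["top"];pt=blue(t,(285,180,330,230))
def widest(p):
    ys=np.unique(p[:,1]);w=np.array([np.ptp(p[p[:,1]==y,0])+1 for y in ys]);k=w>w.max()*.93
    y=ys[k].mean();x=np.mean([p[p[:,1]==yy,0].min()/2+p[p[:,1]==yy,0].max()/2 for yy in ys[k]]);return (x,y),w.max()
a,b=widest(p),widest(pt);print(a,b)
ra=[(lambda q:(q[0],q[1][0]))(x) for x in(ray(f,a[0],s),ray(t,b[0]))];print("flange tri",tri(*ra),onz(f,a[0],.046,s),onz(t,b[0],.046))
cv2.imwrite("pics/hd.png",cv2.resize(f["color"][120:210,215:310],(760,600),interpolation=2)) if 0 else None
E
```

```text
ell ((252.23281860351562, 171.43533325195312), (31.79958724975586, 32.784507751464844), 94.62060546875) 370
ell ((264.7183532714844, 104.31439971923828), (46.39293670654297, 48.541622161865234), 12.20266342163086) 753
ring centre tri [0.57359064 0.238453   0.1472642 ]
C [0.57357661 0.23834838] (0.5729633569717407, 0.23826956748962402) 0.018846819177269936
gap bins [-134. -130. -126. -122. -118. -114.   46.   50.   54.   58.   62.   66.
   70.   74.]
[(np.float64(-137.97482337245398), np.float64(28.93928346428264), np.float64(-123.50518164031266)), (np.float64(45.00910416606067), np.float64(29.55654857165039), np.float64(59.78737845188587))]
cup ((232.03794860839844, 205.2656707763672), 22.106348037719727) [[0.50738692 0.26506984 0.08      ]]
cup ((235.6544189453125, 167.72793579101562), 27.372833251953125) [[0.50542712 0.26465072 0.08      ]]
head px [245. 139.] [278. 208.]
yaw 3.673156544202991 [ 0.46586922 -0.23697282] [ 0.57064141 -0.18846816]
((np.float64(261.42857142857144), np.float64(155.5)), np.float64(34.0)) ((np.float64(308.0), np.float64(199.0)), np.float64(13.0))
flange tri [ 0.54399747 -0.2139598   0.03499494] [[ 0.54683282 -0.21250859  0.046     ]] [[ 0.54254843 -0.21338051  0.046     ]]
```

Emit:
jog_arm:
  commands:
    - [[-3,-45,0],[0,0,0]]
    - [[-3,-45,0],[0,0,0]]
    - [[-3,-45,0],[0,0,0]]
    - [[-3,-45,0],[0,0,0]]
    - [[-3,-45,0],[0,0,0]]
    - [[-3,-45,-9],[0,0,0]]
    - [[-3,-45,-9],[0,0,0]]
    - [[-3,-45,-9],[0,0,0]]
    - [[-3,-45,-9],[0,0,0]]
    - [[0,-46,-9],[0,0,0]]

```text
clock: 4.92
ee_pos: [0.469, -0.2141, 0.171]
orientation: [3.139, 0.087, 0.005]
ft_force: [0.3, 0.3, -0.2]
grip_width: 0.0855
grip_force: 0.0
```

Emit:
jog_arm:
  commands:
    - [[0,0,0],[0,0,0]]
    - [[0,0,0],[0,0,0]]
    - [[0,0,0],[0,0,0]]

```text
clock: 5.3
ee_pos: [0.4686, -0.2099, 0.1708]
orientation: [-3.14, -0.092, -0.002]
ft_force: [0.4, 0.4, 0.2]
grip_width: 0.0856
grip_force: 0.0
```

```bash
python3 - <<'E'
from h import *
import pickle
s=get_state();f=grab_frame("wrist");pickle.dump((s,f),open("f4.pkl","wb"))
print(s["clock"],s["ee_pos"],s["orientation"],s["ft_force"])
p=proj(f,[[.545,-.213,.046]],s)[0];print(p)
a,b=np.maximum(p.astype(int)-[60,45],0);cv2.imwrite("pics/h4.png",cv2.resize(f["color"][b:b+100,a:a+120],None,fx=6,fy=6,interpolation=2));print(a,b)
E
```

```text
5.3 [ 0.46862352 -0.20987731  0.17084828] [-3.14010593e+00 -9.24107323e-02 -2.10186569e-03] [0.39507614 0.36210211 0.24370682]
[266.52121696 104.10613228]
206 59
```

View pics/h4.png

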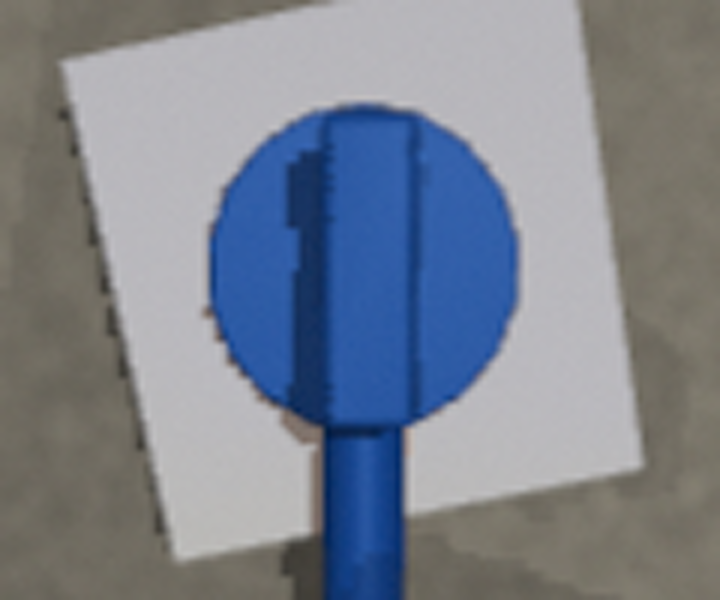

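The flange circle is centred at about (266.7,102.3) px. The bar top spans crop (327..414, 118..425), so its centre is at about (267.8,104.3), and it is parallel to the tool's x.

```bash
python3 - <<'E'
from h import *
import pickle
s,f=pickle.load(open("f4.pkl","rb"));s1,f1=pickle.load(open("f1.pkl","rb"))
m=cv2.inRange(cv2.cvtColor(f["color"],cv2.COLOR_BGR2HSV),(100,120,30),(125,255,255))[59:159,206:326]
y,x=np.nonzero(m);p=np.c_[x+206,y+59].astype(np.float32)
h=cv2.convexHull(p)[:,0];k=h[h[:,1]<125];e=cv2.fitEllipse(k);print(e)
print("flange@46",onz(f,e[0],.046,s),"hand",onz(f,(266.7,102.3),.046,s),"bar@82",onz(f,(267.8,104.3),.082,s))
b=np.array([[327,118],[415,118],[413,425],[327,425]])/6+[206,59];P=onz(f,b,.082,s);print(np.round(P,4).tolist())
# height from two wrist places: flange widths/centres
m1=cv2.inRange(cv2.cvtColor(f1["color"],cv2.COLOR_BGR2HSV),(100,120,30),(125,255,255))[125:215,230:300]
y,x=np.nonzero(m1);q=np.c_[x+230,y+125].astype(np.float32);h=cv2.convexHull(q)[:,0];k=h[h[:,1]<172];e1=cv2.fitEllipse(k);print(e1)
print("tri",tri(*[(c,d[0]) for c,d in(ray(f,e[0],s),ray(f1,e1[0],s1))]), e[1][0]/291.4)
E
```

```text
((265.96673583984375, 103.56917572021484), (51.15712356567383, 54.162113189697266), 8.199432373046875)
flange@46 [[ 0.54546942 -0.21242324  0.046     ]] hand [[ 0.54669723 -0.21306014  0.046     ]] bar@82 [[ 0.54522645 -0.2132391   0.082     ]]
[[0.5654, -0.2057, 0.082], [0.5662, -0.218, 0.082], [0.524, -0.221, 0.082], [0.5233, -0.2083, 0.082]]
((261.34246826171875, 155.8487548828125), (34.227317810058594, 34.36385726928711), 145.41221618652344)
tri [ 0.54543431 -0.21251505  0.04110825] 0.17555636089798846
```

Emit:
jog_arm:
  commands:
    - [[38,-2,-20],[0,0,0]]
    - [[39,-1,-20],[0,0,0]]
    - [[0,0,-20],[0,0,0]]
    - [[0,0,-20],[0,0,0]]
    - [[0,0,-20],[0,0,0]]
    - [[0,0,-10],[0,0,0]]
    - [[0,0,-8],[0,0,0]]
    - [[0,0,0],[0,0,0]]
    - [[0,0,0],[0,0,0]]
    - [[0,0,0],[0,0,0]]

```text
clock: 6.6
ee_pos: [0.5451, -0.2142, 0.0529]
orientation: [3.14, 0.089, 0.002]
ft_force: [0.4, 0.7, -0.4]
grip_width: 0.0856
grip_force: 0.0
```

Emit:
jog_arm:
  commands:
    - [[0,0,-1],[0,0,0]]
    - [[0,0,0],[0,0,0]]
    - [[0,0,0],[0,0,0]]
    - [[0,0,0],[0,0,0]]
    - [[0,0,0],[0,0,0]]
    - [[0,0,0],[0,0,0]]
    - [[0,0,0],[0,0,0]]
    - [[0,0,0],[0,0,0]]
  fingers: 0
  newtons: 60

```text
clock: 7.6
ee_pos: [0.5447, -0.214, 0.0513]
orientation: [3.14, 0.089, -0.0]
ft_force: [-0.4, -0.2, -0.4]
grip_width: -0.0004
grip_force: 0.0
```

```bash
python3 - <<'E'
from h import *
s=get_state();print(s)
w=grab_frame("wrist")["color"];t=grab_frame("scene")["color"];u=grab_frame("top")["color"]
cv2.imwrite("pics/m1.png",np.hstack([cv2.resize(w,(400,300)),np.vstack([cv2.resize(t[110:230,150:310],(400,300),interpolation=2),cv2.resize(u[160:250,260:380],(400,300),interpolation=2)])[:300]])) if 0 else cv2.imwrite("pics/m1.png",np.vstack([np.hstack([cv2.resize(w,(400,300)),cv2.resize(t[110:230,150:310],(400,300),interpolation=2)]),np.hstack([cv2.resize(u[160:250,260:380],(400,300),interpolation=2),cv2.resize(w[60:260,150:400],(400,300))])]))
E
```

```text
{'clock': 7.6, 'joint_positions': array([ 0.36007857,  0.8443315 , -0.11223733,  1.80377604,  0.17466042,
        0.50309134, -1.38200102]), 'joint_vel': array([-1.26191395e-03, -9.56340813e-07,  1.22638321e-03, -2.62225346e-04,
        1.33803404e-03,  7.39160113e-04, -4.45473822e-04]), 'tau': array([ 5.64670099e-04, -5.45166349e+01, -1.76495695e-01, -9.72831577e+00,
        6.25437489e-03,  1.19954748e-03, -7.33148710e-06]), 'ee_pos': array([ 0.54470717, -0.21396711,  0.05130812]), 'orientation': array([ 3.14027584e+00,  8.92481890e-02, -6.07622120e-05]), 'ft_force': array([-0.4402166 , -0.22515902, -0.35749603]), 'wrist_torque': array([ 0.01257296,  0.04381495, -0.00672969]), 'grip_force': 0.0, 'grip_width': -0.0003892862372757628}
```

View pics/m1.png

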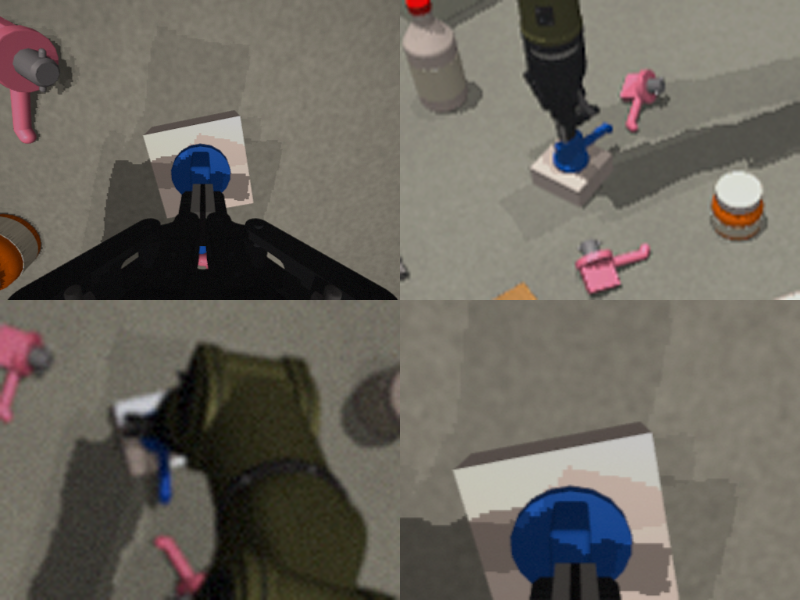

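The bar seems to sit between the pads (the inner gap is about the bar's width), yet the state reports width and force as zero. I'll test this with a lift.

Emit:
jog_arm:
  commands:
    - [[0,0,10],[0,0,0]]
    - [[0,0,20],[0,0,0]]
    - [[0,0,20],[0,0,0]]
    - [[0,0,20],[0,0,0]]
    - [[0,0,30],[0,0,0]]
    - [[0,0,30],[0,0,0]]
    - [[0,0,0],[0,0,0]]
    - [[0,0,0],[0,0,0]]

```text
clock: 8.75
ee_pos: [0.5443, -0.2139, 0.1813]
orientation: [3.14, 0.089, -0.001]
ft_force: [0.1, 0.0, 0.7]
grip_width: 0.0001
grip_force: 0.0
```

```bash
python3 - <<'E'
from h import *
s=get_state();print(s["clock"],s["ee_pos"],s["ft_force"],s["wrist_torque"],s["grip_width"])
w=grab_frame("wrist")["color"];t=grab_frame("scene")["color"]
cv2.imwrite("pics/m2.png",np.hstack([cv2.resize(w[180:384,170:350],(500,567),interpolation=2),cv2.resize(t[60:230,170:260],(300,567),interpolation=2)]))
E
```

```text
8.75 [ 0.54429066 -0.21389678  0.18125415] [0.1123986  0.01964619 0.66932754] [-0.03911554 -0.01241523 -0.00674777] 6.524662913769137e-05
```

View pics/m2.png

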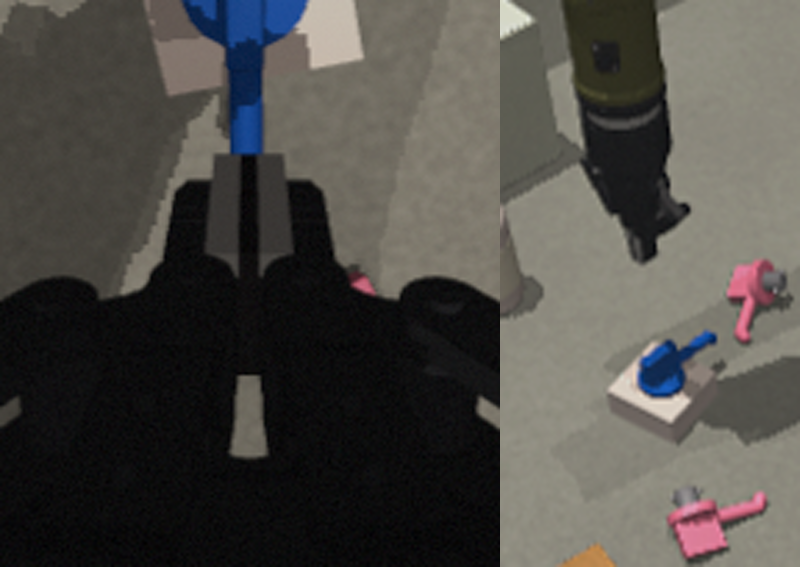

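The fingers shut above the bar: the tips appear at row 236, where the stated TCP should project to about row 212–228. I check the tips against the scene camera.

```bash
python3 - <<'E'
from h import *
s=get_state();f=grab_frame("scene");w=grab_frame("wrist")
p=s["ee_pos"];print(p)
for d in(0,.01,.02,.03,.04):print(d,proj(f,p+[0,0,d])[0],proj(w,p+[0,0,d],s)[0],proj(w,p+[.011,0,d],s)[0])
c=f["color"];q=proj(f,p)[0].astype(int)
g=c[q[1]-40:q[1]+20,q[0]-20:q[0]+20].max(2);print(q)
print("\n".join(f"{q[1]-40+i} "+" ".join(f"{v:3d}" for v in r[8:34]) for i,r in enumerate(g) if i>=14))
E
```

```text
[ 0.54387043 -0.21376415  0.18046749]
0 [213.7926336  144.87107831] [258.32340235 228.19181706] [259.30668428 212.49678355]
0.01 [213.48851175 142.63644236] [258.26374632 234.96470094] [259.29872992 218.55517123]
0.02 [213.1802535  140.37141293] [258.19744851 242.49163996] [259.28987216 225.30162993]
0.03 [212.86777389 138.07536568] [258.12333437 250.90598589] [259.27994783 232.86043666]
0.04 [212.55098562 135.74765908] [258.039935   260.37450385] [259.26875194 241.38771437]
[213 144]
118  35  33  27  27  26  28  26  26  27  25  26  28  25  25  27  27  27  54  59  53 124 143 144 142 142 141
119  25  35  28  24  25  27  26  26  25  25  24  26  25  28  26  23  29  46  57  55  80 123 144 147 146 146
120  31  35  28  26  26  25  24  27  26  25  25  26  26  27  25  22  31  43  53  58  55  82 121 125 122 133
121  62  30  29  26  25  26  27  27  29  25  26  27  28  25  25  24  31  42  46  54  57  55  61  49  43  89
122  90  36  29  30  27  27  24  28  27  25  27  26  25  25  26  26  29  42  44  47  55  59  57  41  29  38
123 122  71  32  27  27  26  26  27  26  26  27  28  26  26  24  24  4
[... 3657 characters left out ...]
 143 144 145 144 145 143 145 138 137 125 124 125 127
158 141 140 140 142 143 142 142 143 142 143 143 141 143 145 146 146 144 143 139 139 128 125 125 126 125 125
159 140 140 144 145 143 143 142 141 141 143 143 141 143 143 145 140 137 136 127 126 125 125 128 128 128 125
160 141 141 144 144 143 142 141 140 140 142 142 139 139 140 135 125 126 125 126 129 128 127 127 129 130 128
161 142 140 143 143 143 143 144 141 141 144 143 142 135 134 124 123 128 130 115 106 112 129 129 128 128 130
162 141 140 143 145 144 144 144 143 144 138 136 137 126 122 153 162 146 121  93  87  91 109 127 129 131 119
163 143 140 142 145 144 142 142 137 140 128 124 124 121 152 205 187 151 130 122  92  87  91 125 117 111 110
```

Both cameras put the real finger tips about 33 mm behind the reported TCP. I open and go down to a reported z of about 0.020, so the tips stop at about 0.053, just above the flange.

Emit:
jog_arm:
  commands:
    - [[1,1,0],[0,0,0]]
    - [[0,0,0],[0,0,0]]
    - [[0,0,0],[0,0,0]]
    - [[0,0,0],[0,0,0]]
    - [[0,0,-30],[0,0,0]]
    - [[0,0,-30],[0,0,0]]
    - [[0,0,-30],[0,0,0]]
    - [[0,0,-30],[0,0,0]]
    - [[0,0,-20],[0,0,0]]
    - [[0,0,0],[0,0,0]]
  fingers: 1

```text
clock: 10.2
ee_pos: [0.5446, -0.2126, 0.04]
orientation: [-3.139, -0.089, 0.005]
ft_force: [-0.8, 1.3, -0.2]
grip_width: 0.0855
grip_force: 0.0
```

Emit:
jog_arm:
  commands:
    - [[0,0,-6],[0,0,0]]
    - [[0,0,-6],[0,0,0]]
    - [[0,0,-5],[0,0,0]]
    - [[0,0,-3],[0,0,0]]
    - [[0,0,0],[0,0,0]]
    - [[0,0,0],[0,0,0]]

```text
clock: 10.95
ee_pos: [0.5458, -0.213, 0.0214]
orientation: [3.14, 0.089, 0.0]
ft_force: [-0.6, -0.6, 0.2]
grip_width: 0.085
grip_force: 0.0
```

Emit:
jog_arm:
  commands:
    - [[0,0,0],[0,0,0]]
    - [[0,0,0],[0,0,0]]
    - [[0,0,0],[0,0,0]]
    - [[0,0,0],[0,0,0]]
    - [[0,0,0],[0,0,0]]
    - [[0,0,0],[0,0,0]]
    - [[0,0,0],[0,0,0]]
  fingers: 0
  newtons: 60

```text
clock: 11.82
ee_pos: [0.546, -0.2129, 0.0215]
orientation: [3.14, 0.089, 0.001]
ft_force: [0.6, 0.7, 1.9]
grip_width: 0.0133
grip_force: 58.6
```

Emit:
jog_arm:
  commands:
    - [[0,0,10],[0,0,0]]
    - [[0,0,25],[0,0,0]]
    - [[0,0,45],[0,0,0]]
    - [[0,0,45],[0,0,0]]
    - [[0,0,45],[0,0,0]]
    - [[0,0,0],[0,0,0]]
    - [[0,0,0],[0,0,0]]

```text
clock: 12.7
ee_pos: [0.5446, -0.2128, 0.1907]
orientation: [-3.14, -0.089, 0.003]
ft_force: [0.7, 0.2, -1.9]
grip_width: 0.0133
grip_force: 58.6
```

```bash
python3 - <<'E'
from h import *
import pickle
s=get_state();f=grab_frame("wrist");pickle.dump((s,f),open("f5.pkl","wb"))
print(s["clock"],s["ee_pos"],s["orientation"],s["ft_force"],s["wrist_torque"],s["grip_width"])
m=cv2.inRange(cv2.cvtColor(f["color"],cv2.COLOR_BGR2HSV),(100,120,30),(125,255,255))
ct=max(cv2.findContours(m,0,1)[0],key=cv2.contourArea)[:,0];print(cv2.boundingRect(ct))
h=cv2.convexHull(ct)[:,0];z=s["ee_pos"][2]-.0075+.032
P=onz(f,ct,z,s)-s["ee_pos"];yaw=2*np.arctan2(*(s["orientation"][[1,0]]))
a=R.from_euler("z",-yaw).apply(P);o=a[a[:,0]>.008];print(yaw,a.max(0),a.min(0))
A=np.c_[2*o[:,:2],np.ones(len(o))];q=np.linalg.lstsq(A,(o[:,:2]**2).sum(1),rcond=None)[0];print("circle in tool-yaw frame",q[:2],np.sqrt(q[2]+q[0]**2+q[1]**2),len(o))
cv2.imwrite("pics/h5.png",np.hstack([cv2.resize(f["color"][150:384,150:370],(480,510))]))
E
```

```text
12.7 [ 0.5446477  -0.21281317  0.19073033] [-3.13997569e+00 -8.91374734e-02  2.83521565e-03] [ 0.67307864  0.18896319 -1.93220396] [-0.01452896  0.0814465  -0.00639736] 0.013284604207556635
(215, 200, 88, 146)
-6.226424650971896 [0.02793573 0.02460993 0.0245    ] [-0.07134516 -0.02524031  0.0245    ]
circle in tool-yaw frame [ 0.00368338 -0.00045608] 0.023896287910881366 104
```

View pics/h5.png

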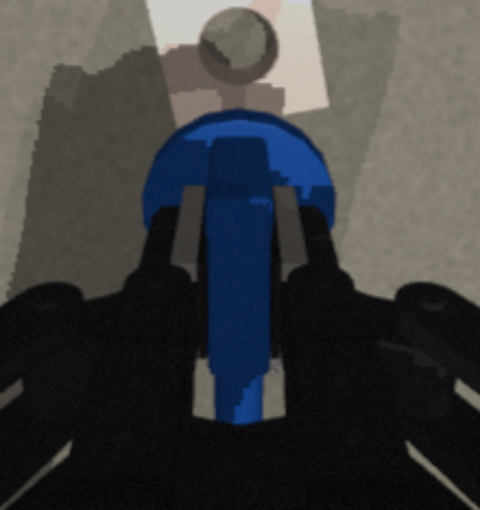

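The head is held square between the pads, and its axis is within about 1 mm of the TCP. Now carry it over the neck and turn it to the slot angle (about 58° world yaw).

Emit:
jog_arm:
  commands:
    - [[3,45,0],[0,0,0.096]]
    - [[3,45,0],[0,0,0.096]]
    - [[3,45,0],[0,0,0.096]]
    - [[3,45,0],[0,0,0.096]]
    - [[3,45,0],[0,0,0.096]]
    - [[3,45,0],[0,0,0.096]]
    - [[3,45,0],[0,0,0.096]]
    - [[3,45,0],[0,0,0.096]]
    - [[3,45,0],[0,0,0.096]]
    - [[2,46,0],[0,0,0.096]]

```text
clock: 14.0
ee_pos: [0.5736, 0.2386, 0.1892]
orientation: [2.742, 1.533, -0.006]
ft_force: [0.7, -0.3, -1.7]
grip_width: 0.0132
grip_force: 58.7
```

Emit:
jog_arm:
  commands:
    - [[0,0,0],[0,0,0]]
    - [[0,0,0],[0,0,0]]
    - [[0,0,0],[0,0,0]]
    - [[0,0,0],[0,0,0]]

```text
clock: 14.5
ee_pos: [0.5749, 0.2365, 0.1911]
orientation: [2.745, 1.526, -0.001]
ft_force: [0.7, -0.3, -2.0]
grip_width: 0.0133
grip_force: 58.7
```

```bash
cat > st.py <<'E'
from h import *
s=get_state();M=R.from_rotvec(s["orientation"]).as_matrix()
print("t",round(s["clock"],2),"pos",np.round(s["ee_pos"]*1e3,1),"yaw",round(np.degrees(np.arctan2(M[1,0],M[0,0])),2),"tilt z",np.round(M[:2,2]*57.3,2),"F",np.round(s["ft_force"],1),"T",np.round(s["wrist_torque"],2),"w",round(s["grip_width"]*1e3,1),"headz",round(s["ee_pos"][2]*1e3-7.5,1))
E
python3 st.py
```

```text
t 14.5 pos [574.9 236.5 191.1] yaw 58.14 tilt z [-0.02 -0.06] F [ 0.7 -0.3 -2. ] T [-0.02  0.03  0.03] w 13.3 headz 183.6
```

Emit:
jog_arm:
  commands:
    - [[-1,2,-10],[0,0,0]]
    - [[0,0,-12],[0,0,0]]
    - [[0,0,-8],[0,0,0]]
    - [[0,0,-3],[0,0,0]]
    - [[0,0,-2],[0,0,0]]
    - [[0,0,0],[0,0,0]]

```text
clock: 15.25
ee_pos: [0.5738, 0.2401, 0.1564]
orientation: [2.744, 1.529, 0.0]
ft_force: [-0.2, -0.2, -1.5]
grip_width: 0.0129
grip_force: 58.7
```

```bash
python3 st.py
```

```text
t 15.25 pos [573.8 240.1 156.4] yaw 58.26 tilt z [0.01 0.  ] F [-0.2 -0.2 -1.5] T [ 0.01 -0.03  0.01] w 12.9 headz 148.9
```

Emit:
jog_arm:
  commands:
    - [[0,0,-1.5],[0,0,0]]
    - [[0,0,-1.5],[0,0,0]]
    - [[0,0,-1],[0,0,0]]
    - [[0,0,-1],[0,0,0]]
    - [[0,0,0],[0,0,0]]

```text
clock: 15.88
ee_pos: [0.5737, 0.24, 0.1512]
orientation: [2.744, 1.529, -0.0]
ft_force: [0.4, -0.6, -1.3]
grip_width: 0.013
grip_force: 58.7
```

```bash
python3 st.py
```

```text
t 15.88 pos [573.7 240.  151.2] yaw 58.26 tilt z [-0.01 -0.01] F [ 0.4 -0.6 -1.3] T [-0.03  0.06 -0.05] w 13.0 headz 143.7
```

Emit:
jog_arm:
  commands:
    - [[0,0,-1],[0,0,0]]
    - [[0,0,-1],[0,0,0]]
    - [[0,0,0],[0,0,0]]

```text
clock: 16.25
ee_pos: [0.5737, 0.24, 0.1492]
orientation: [2.744, 1.529, -0.0]
ft_force: [0.4, 0.1, -1.3]
grip_width: 0.0132
grip_force: 58.7
```

```bash
python3 st.py
```

```text
t 16.25 pos [573.7 240.  149.2] yaw 58.26 tilt z [-0.01 -0.01] F [ 0.4  0.1 -1.3] T [-0.01  0.   -0.03] w 13.2 headz 141.7
```

Emit:
jog_arm:
  commands:
    - [[0,0,-1],[0,0,0]]
    - [[0,0,-1],[0,0,0]]
    - [[0,0,0],[0,0,0]]

```text
clock: 16.62
ee_pos: [0.5737, 0.24, 0.1472]
orientation: [2.744, 1.529, -0.0]
ft_force: [-1.1, -0.4, -0.8]
grip_width: 0.0129
grip_force: 58.7
```

```bash
python3 st.py
```

```text
t 16.62 pos [573.7 240.  147.2] yaw 58.26 tilt z [-0.01 -0.01] F [-1.1 -0.4 -0.8] T [-0.    0.04  0.02] w 12.9 headz 139.7
```

Emit:
jog_arm:
  commands:
    - [[0,0,-1],[0,0,0]]
    - [[0,0,-1],[0,0,0]]
    - [[0,0,0],[0,0,0]]

```text
clock: 17.0
ee_pos: [0.5737, 0.24, 0.1452]
orientation: [2.744, 1.529, -0.0]
ft_force: [0.3, -0.1, -1.3]
grip_width: 0.013
grip_force: 58.7
```

```bash
python3 st.py
```

```text
t 17.0 pos [573.7 240.  145.2] yaw 58.26 tilt z [-0.01 -0.01] F [ 0.3 -0.1 -1.3] T [ 0.02 -0.03  0.  ] w 13.0 headz 137.7
```

Emit:
jog_arm:
  commands:
    - [[0,0,-1],[0,0,0]]
    - [[0,0,-1],[0,0,0]]
    - [[0,0,0],[0,0,0]]

```text
clock: 17.38
ee_pos: [0.5738, 0.2401, 0.1437]
orientation: [2.744, 1.529, 0.001]
ft_force: [-0.4, 0.4, 2.3]
grip_width: 0.0126
grip_force: 59.0
```

```bash
python3 st.py
```

```text
t 17.38 pos [573.8 240.1 143.7] yaw 58.26 tilt z [0.03 0.01] F [-0.4  0.4  2.3] T [-0.06  0.12  0.03] w 12.6 headz 136.2
```

Emit:
jog_arm:
  commands:
    - [[0,0,-1],[0,0,0]]
    - [[0,0,-1],[0,0,0]]
    - [[0,0,0],[0,0,0]]

```text
clock: 17.75
ee_pos: [0.574, 0.2402, 0.1422]
orientation: [2.744, 1.529, 0.001]
ft_force: [-1.1, -0.1, 7.1]
grip_width: 0.0131
grip_force: 60.0
```

```bash
python3 st.py
```

```text
t 17.75 pos [574.  240.2 142.2] yaw 58.25 tilt z [0.05 0.01] F [-1.1 -0.1  7.1] T [-0.27  0.48 -0.03] w 13.1 headz 134.7
```

Force rises at about 0.31 mm/N from headz ≈137, which is the seal, so the pins are in the slots. I refine the dispenser's yaw from the tank outline, push 1 mm more and begin the turn.

```bash
python3 - <<'E'
from h import *
import pickle
for i in(2,3):
    s,f=pickle.load(open(f"f{i}.pkl","rb"))
    hsv=cv2.cvtColor(f["color"],cv2.COLOR_BGR2HSV);m=cv2.inRange(hsv,(0,0,165),(180,45,255))|cv2.inRange(hsv,(100,120,30),(125,255,255))
    if i==2:
        m[:, :180]=0;m[:55]=0 
    m=cv2.morphologyEx(m,cv2.MORPH_OPEN,np.ones((3,3)))
    ct=max(cv2.findContours(m,0,1)[0],key=cv2.contourArea)[:,0]
    P=onz(f,ct,.12,s)[:,:2];r=cv2.minAreaRect((P*1000).astype(np.float32));print(i,cv2.boundingRect(ct),r)
    g=cv2.Canny(f["color"],60,150)
    L=cv2.HoughLinesP(g,1,np.pi/720,25,minLineLength=40,maxLineGap=4)
    for l in L[:,0]:
        Q=onz(f,l.reshape(2,2),.12,s)[:,:2];d=Q[1]-Q[0];
        if np.linalg.norm(Q.mean(0)-[.61,.224])<.12: print(np.round(Q*1e3).tolist(),round(np.degrees(np.arctan2(d[1],d[0]))%90-90,1),round(np.linalg.norm(d),3))
E
```

```text
2 (194, 55, 151, 146) ((611.5343017578125, 224.1399383544922), (133.2949981689453, 143.3112030029297), 69.15619659423828)
[[701.0, 256.0], [657.0, 141.0]] -20.7 0.123
[[571.0, 311.0], [699.0, 263.0]] -20.8 0.137
[[567.0, 310.0], [546.0, 258.0]] -21.8 0.057
[[525.0, 185.0], [649.0, 138.0]] -21.2 0.132
3 (184, 0, 208, 161) ((610.5371704101562, 224.38253784179688), (134.48170471191406, 141.177734375), 69.93822479248047)
[[565.0, 308.0], [521.0, 193.0]] -20.8 0.123
[[524.0, 186.0], [648.0, 138.0]] -20.9 0.132
[[557.0, 300.0], [524.0, 216.0]] -21.3 0.09
[[535.0, 182.0], [651.0, 138.0]] -20.8 0.124
[[592.0, 303.0], [651.0, 281.0]] -20.3 0.063
```

Emit:
jog_arm:
  commands:
    - [[0,0,-1],[0,0,0]]
    - [[0,0,0],[0,0,0]]
    - [[0,0,0],[0,0,-0.05]]
    - [[0,0,0],[0,0,-0.05]]
    - [[0,0,0],[0,0,0]]

```text
clock: 18.38
ee_pos: [0.5742, 0.2404, 0.1417]
orientation: [2.817, 1.389, 0.003]
ft_force: [-1.3, -1.3, 9.1]
grip_width: 0.0131
grip_force: 60.3
```

```bash
python3 st.py
```

```text
t 18.38 pos [574.2 240.4 141.7] yaw 52.51 tilt z [0.1  0.03] F [-1.3 -1.3  9.1] T [-0.32  0.49  0.02] w 13.1 headz 134.2
```

Emit:
jog_arm:
  commands:
    - [[0,0,-0.5],[0,0,0]]
    - [[0,0,0],[0,0,-0.05]]
    - [[0,0,0],[0,0,-0.05]]
    - [[0,0,0],[0,0,-0.05]]
    - [[0,0,0],[0,0,0]]

```text
clock: 19.0
ee_pos: [0.5744, 0.2406, 0.1414]
orientation: [2.914, 1.175, 0.004]
ft_force: [-2.5, -1.2, 9.9]
grip_width: 0.0131
grip_force: 60.4
```

```bash
python3 st.py
```

```text
t 19.0 pos [574.4 240.6 141.4] yaw 43.92 tilt z [0.12 0.05] F [-2.5 -1.2  9.9] T [-0.28  0.52 -0.03] w 13.1 headz 133.9
```

Emit:
jog_arm:
  commands:
    - [[0,0,0],[0,0,-0.08]]
    - [[0,0,0],[0,0,-0.08]]
    - [[0,0,0],[0,0,-0.08]]
    - [[0,0,0],[0,0,-0.08]]
    - [[0,0,0],[0,0,0]]

```text
clock: 19.62
ee_pos: [0.5745, 0.2406, 0.1414]
orientation: [-3.063, -0.695, -0.004]
ft_force: [-1.9, -1.0, 10.0]
grip_width: 0.0131
grip_force: 60.4
```

```bash
python3 st.py
```

```text
t 19.62 pos [574.5 240.6 141.4] yaw 25.57 tilt z [0.14 0.05] F [-1.9 -1.  10. ] T [-0.31  0.47 -0.04] w 13.1 headz 133.9
```

Emit:
jog_arm:
  commands:
    - [[0,0,0],[0,0,-0.08]]
    - [[0,0,0],[0,0,-0.08]]
    - [[0,0,0],[0,0,-0.08]]
    - [[0,0,0],[0,0,-0.08]]
    - [[0,0,0],[0,0,0]]

```text
clock: 20.25
ee_pos: [0.5746, 0.2402, 0.1414]
orientation: [-3.135, -0.198, -0.004]
ft_force: [-2.5, -0.8, 10.5]
grip_width: 0.0136
grip_force: 60.4
```

```bash
python3 st.py
```

```text
t 20.25 pos [574.6 240.2 141.4] yaw 7.22 tilt z [0.14 0.02] F [-2.5 -0.8 10.5] T [-0.3   0.46  0.01] w 13.6 headz 133.9
```

Emit:
jog_arm:
  commands:
    - [[0,0,0],[0,0,-0.08]]
    - [[0,0,0],[0,0,-0.08]]
    - [[0,0,0],[0,0,-0.08]]
    - [[0,0,0],[0,0,-0.08]]
    - [[0,0,0],[0,0,0]]

```text
clock: 20.88
ee_pos: [0.5745, 0.2397, 0.1413]
orientation: [3.127, -0.304, 0.003]
ft_force: [-1.6, -1.5, 10.4]
grip_width: 0.0133
grip_force: 60.5
```

```bash
python3 st.py
```

```text
t 20.88 pos [574.5 239.7 141.3] yaw -11.12 tilt z [ 0.11 -0.02] F [-1.6 -1.5 10.4] T [-0.51  0.49  0.01] w 13.3 headz 133.8
```

Emit:
jog_arm:
  commands:
    - [[0,0,0],[0,0,-0.08]]
    - [[0,0,0],[0,0,-0.09]]
    - [[0,0,0],[0,0,0]]

```text
clock: 21.25
ee_pos: [0.5744, 0.2393, 0.1412]
orientation: [3.089, -0.569, 0.003]
ft_force: [-2.5, -1.8, 10.3]
grip_width: 0.0131
grip_force: 60.4
```

```bash
python3 st.py; python3 - <<'E'
from h import *
f=grab_frame("top");cv2.imwrite("pics/t9.png",cv2.resize(f["color"][140:230,140:240],None,fx=6,fy=6,interpolation=2))
E
```

```text
t 21.25 pos [574.4 239.3 141.2] yaw -20.88 tilt z [ 0.09 -0.05] F [-2.5 -1.8 10.3] T [-0.6   0.48 -0.03] w 13.1 headz 133.7
```

Emit:
jog_arm:
  commands:
    - [[0,0,1],[0,0,0]]
    - [[0,0,1],[0,0,0]]
    - [[0,0,0],[0,0,0]]

```text
clock: 21.68
ee_pos: [0.5742, 0.2394, 0.1416]
orientation: [3.089, -0.568, 0.001]
ft_force: [1.3, -2.4, 1.3]
grip_width: 0.0129
grip_force: 59.0
```

```bash
python3 st.py
```

```text
t 21.68 pos [574.2 239.4 141.6] yaw -20.83 tilt z [ 0.03 -0.05] F [ 1.3 -2.4  1.3] T [-0.51 -0.3  -0.02] w 12.9 headz 134.1
```

The ramps hold the head: 9 N less push raised it only 0.4 mm. Release and retreat straight up.

Emit:
jog_arm:
  commands:
    - [[0,0,0.4],[0,0,0]]
    - [[0,0,0],[0,0,0]]

```text
clock: 21.92
ee_pos: [0.5741, 0.2394, 0.1418]
orientation: [3.089, -0.568, 0.001]
ft_force: [3.1, -2.7, -3.3]
grip_width: 0.0131
grip_force: 58.5
```

Emit:
jog_arm:
  commands:
    - [[0,0,0],[0,0,0]]
    - [[0,0,0],[0,0,0]]
    - [[0,0,0],[0,0,0]]
    - [[0,0,0],[0,0,0]]
    - [[0,0,0],[0,0,0]]
    - [[0,0,0],[0,0,0]]
    - [[0,0,0],[0,0,0]]
  fingers: 1

```text
clock: 22.8
ee_pos: [0.5737, 0.24, 0.1422]
orientation: [3.09, -0.567, -0.0]
ft_force: [-0.6, 0.1, 0.1]
grip_width: 0.0854
grip_force: 0.0
```

Emit:
jog_arm:
  commands:
    - [[0,0,10],[0,0,0]]
    - [[0,0,25],[0,0,0]]
    - [[0,0,40],[0,0,0]]
    - [[-25,10,40],[0,0,0]]
    - [[-40,15,0],[0,0,0]]
    - [[0,0,0],[0,0,0]]
    - [[0,0,0],[0,0,0]]
    - [[0,0,0],[0,0,0]]

```text
clock: 23.8
ee_pos: [0.5098, 0.2642, 0.2572]
orientation: [3.089, -0.57, 0.001]
ft_force: [-0.0, -0.5, 0.2]
grip_width: 0.0854
grip_force: 0.0
```

```bash
python3 st.py; python3 - <<'E'
from h import *
import pickle
s=get_state();f=grab_frame("wrist");pickle.dump((s,f),open("f9.pkl","wb"))
p=proj(f,[[.5736,.2384,.166]],s)[0];print(p)
a,b=np.maximum(p.astype(int)-[65,40],0);print(a,b);cv2.imwrite("pics/e.png",cv2.resize(f["color"][b:b+110,a:a+130],None,fx=5,fy=5,interpolation=2))
m=cv2.inRange(cv2.cvtColor(f["color"],cv2.COLOR_BGR2HSV),(100,120,30),(125,255,255))[b:b+110,a:a+130]
ct=max(cv2.findContours(m,0,1)[0],key=cv2.contourArea)[:,0]+[a,b]
P=onz(f,ct,.167,s)[:,:2];d=P-[.5736,.2384];r=np.linalg.norm(d,axis=1);k=r>.045;t=d[k].mean(0)
print("spout dir",np.degrees(np.arctan2(-t[1],-t[0])),r.max(),k.sum())
E
```

```text
t 23.8 pos [509.8 264.2 257.2] yaw -20.9 tilt z [ 0.04 -0.03] F [-0.  -0.5  0.2] T [0.02 0.01 0.  ] w 85.4 headz 249.7
[260.80997455 113.08379158]
195 73
spout dir -21.98531893624105 0.06288368758841374 50
```

View pics/e.png

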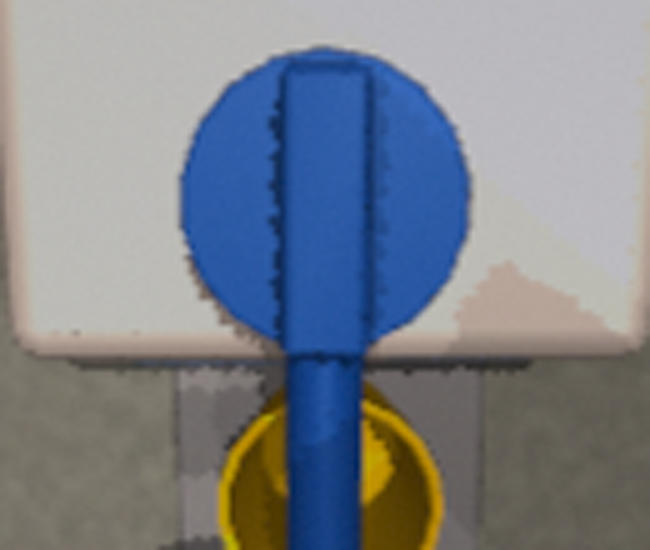

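The final view shows the head seated on the neck, with its spout (crop column 325) parallel to the tank's sides and centred over the cup (column 330). The gripper is clear, so I hand in.

```bash
python3 -c "
from rig import job_done
print(job_done())"
```

```text
the job is handed in; nothing more can be done
None
```

I screwed the blue head into the neck with its spout facing the middle of the cup (about 1° off by the last image), let it go, and handed the job in at about 24 s; no verdict came back.

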